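Line up the graded canisters on the display row

TASK

Line the four cork-stoppered canisters up in order of height on the row of grey coasters: the tallest on the coaster next to the blue end stop, then down in size to the shortest next to the white end stop. Stand each one upright in the middle of its own coaster and let go, never letting one tip over on the way. Leave the white cup standing where it is.

Things in the scene. Friction and masses are not known exactly. Their poses are not given: they have to be found in the camera images.
- tin_orange: smallest canister: upright round orange canister, outside diameter 48 mm, 75 mm tall in all: straight plain orange body up to 65 mm, then a cork stopper 10 mm high and 29 mm across. Loose, 70 to 300 g. Starts standing on the worktop. Origin: centre of its underside; z up
- tin_green: second smallest canister: upright round green canister, outside diameter 52 mm, 88 mm tall in all: straight plain green body up to 78 mm, then a cork stopper 10 mm high and 31 mm across. Loose, 70 to 300 g. Starts standing on the worktop. Origin: centre of its underside; z up
- tin_cream: second largest canister: upright round cream canister, outside diameter 56 mm, 101 mm tall in all: straight plain cream body up to 91 mm, then a cork stopper 10 mm high and 34 mm across. Loose, 70 to 300 g. Starts standing on the worktop. Origin: centre of its underside; z up
- tin_black: largest canister: upright round black canister, outside diameter 60 mm, 114 mm tall in all: straight plain black body up to 104 mm, then a cork stopper 10 mm high and 36 mm across. Loose, 70 to 300 g. Starts standing on the worktop. Origin: centre of its underside; z up
- coaster_a: round grey coaster, outermost at the +y (left) end of the row: 76 mm across, 4 mm thick, black dot in the middle. Fixed on a low wooden board (110 x 460 mm, 12 mm thick, far long edge with a lip 6 mm wide, 12 mm high and 49 mm from the coaster centres), so its top is 16 mm above the worktop. Four equal coasters stand 95 mm apart in a straight row. Origin: centre of its underside (4 mm below its top); its y axis runs along the row, x across it
- coaster_b: round grey coaster, second from the +y end of the row: 76 mm across, 4 mm thick, black dot in the middle. Fixed on a low wooden board (110 x 460 mm, 12 mm thick, far long edge with a lip 6 mm wide, 12 mm high and 49 mm from the coaster centres), so its top is 16 mm above the worktop. Four equal coasters stand 95 mm apart in a straight row. Origin: centre of its underside (4 mm below its top); its y axis runs along the row, x across it
- coaster_c: round grey coaster, third from the +y end of the row: 76 mm across, 4 mm thick, black dot in the middle. Fixed on a low wooden board (110 x 460 mm, 12 mm thick, far long edge with a lip 6 mm wide, 12 mm high and 49 mm from the coaster centres), so its top is 16 mm above the worktop. Four equal coasters stand 95 mm apart in a straight row. Origin: centre of its underside (4 mm below its top); its y axis runs along the row, x across it
- coaster_d: round grey coaster, outermost at the -y (right) end of the row: 76 mm across, 4 mm thick, black dot in the middle. Fixed on a low wooden board (110 x 460 mm, 12 mm thick, far long edge with a lip 6 mm wide, 12 mm high and 49 mm from the coaster centres), so its top is 16 mm above the worktop. Four equal coasters stand 95 mm apart in a straight row. Origin: centre of its underside (4 mm below its top); its y axis runs along the row, x across it
- blue_end: blue upright end stop, fixed at one end of the row (either end), 72.5 mm from the centre of the nearest coaster; a white one of the same form stands at the other end. 90 mm across the row, 12 mm along it, 45 mm tall, standing on the board. Origin: centre of its underside; y axis along the row
- cup: open white espresso cup without handle, 62 mm across the rim, 58 mm tall, loose, standing among the canisters; not to be moved. Origin: centre of its underside

How it is judged:
By the outcome, as a careful person would: the job done as asked, in the order asked, and still so for the second after the job is handed in, with the robot touching nothing.
It also fails if it takes over 99 s, if anything falls off the work surface, if the arm or the gripper's body presses on something with over 40 N, if the wrist force passes 120 N, or if a joint passes its speed limit or range.

ROBOT

A 6-joint arm with a two-finger parallel gripper is mounted at the origin on the work surface. World frame = base frame: x ahead of the robot, y to its left, z up, the work surface at z = 0. Lengths are in m, angles in degrees, forces in N, time in s.
With the tool pointing down it reaches from about 0.325 to 0.775 m from the base axis. Payload 5.5 kg.
Tool frame: the origin (TCP) lies at the centre of the arm's flange, where the gripper is bolted on; the fingertips stand 182 mm ahead of it and the grasp point (between the pads) lies 163 mm ahead of it; z points along the fingers, y is the line along which they close (so a half turn about z gives the same grasp; the last joint's range is limited). The gripper opens to 88 mm and grips with 3 to 60 N. Pads are 20 mm wide; open, the fingers measure 115 mm over their backs; the gripper's body (75 mm by 178 mm) begins 61 mm behind the grasp point.
Start: joints at [73.814, 5.22, 70.514, -0, 104.267, -3.249], TCP at [0.134, 0.585, 0.405] pointing down, gripper open.
Joint ranges: [-164.24, 164.24], [-49.07, 125.15], [9.68, 141.18], [-86.29, 266.29], [3.28, 154.24], [-151.56, 151.56]. Speed limits (degrees/s): [147.25, 147.25, 172.46, 180, 180, 180].

INTERFACE

Orientations are given as [roll, pitch, yaw] about the fixed x, y, z axes, in that order (R = Rz(yaw) Ry(pitch) Rx(roll)).
In Python, from station import r gives the robot as it stands. The module is installed in compiled form; this text tells all that it offers. Calls block until the motion is done:
- r.reach(position, orientation): joint-space move of the TCP to a pose.
- r.servo_line(position, rotation=None, speed=0.15): straight line of the TCP; rotation=None keeps the orientation; speed is the mean speed in m/s.
- r.move_joints(angles): joint-space move.
- r.let_go() and r.grab(squeeze=None): open the fingers fully, or close them until they stop; squeeze is the grip in N (None keeps the last).
- r.wait(seconds).
- r.inverse_kinematics(position, orientation): joint angles nearest the present ones, or None.
- r.sense(): the state.
- r.snapshot(name): name is "scene" or "top"; returns a dict with "frame" (400x640x3 uint8, red, green, blue), "fx", "fy", "cx", "cy" (pixels), "R" (3x3) and "t" (3): a world point X has camera coordinates R X + t. Camera axes: x right, y down, z forward; pixel columns grow to the right and rows downward; lengths in m; the calibration is good to about 2 mm. A picture is of the moment at which its call begins. There is no depth.
A pose or a line that the arm cannot do raises r.IKError and nothing moves.
- r.hand_in(): hands the job in; it is judged then, once.
The state is a dict: "clock": time; "joints": joint angles; "joint_vel": joint speeds; "joint_torque": joint torques, N m; "tcp_pos": TCP position; "orientation": TCP orientation; "contact_force": force on the tool from outside, world axes, zero at the start; "torque": the same for the moment, N m; "opening": finger opening in m; "gripper_force": force on a finger pad.
Only numpy, scipy, OpenCV 4.12 (cv2) and the standard library are available. Lean on these libraries where they do the work, as an engineer would, in place of code of your own. Each camera call takes 0.05 s, during which the arm holds its last target. There are 200 camera calls.

## Working session

There is one attempt and no reset: what is moved stays moved. The work goes in short steps, each a Python script; the robot and the scene stay as the last script left them, time stands still between calls to the robot, and variables do not carry over. Pictures are saved under pics/ and viewed, at most 14 in all, crops included, and the job is handed in when it is done.

```bash
mkdir -p pics; python3 - <<'E'
from station import r
import cv2,numpy as np
for n in("scene","top"):
    s=r.snapshot(n);cv2.imwrite(f"pics/{n}0.png",s["frame"][:,:,::-1]);np.savez(f"{n}0.npz",**s)
    print(n,s["fx"],s["cx"],s["cy"],np.array(s["R"]).round(3).tolist(),np.array(s["t"]).round(3), (-np.array(s["R"]).T@s["t"]).round(3))
print(r.sense())
E
```

```text
scene 415.7468561065106 320.33706870465596 192.4794765065034 [[0.64, 0.768, -0.006], [0.571, -0.481, -0.665], [-0.513, 0.423, -0.747]] [-0.356 -0.274  1.303] [ 1.054 -0.409  0.788]
top 482.2623939275412 325.0678858000342 199.85482012913292 [[-0.014, -1.0, -0.01], [-0.985, 0.015, -0.171], [0.172, 0.007, -0.985]] [0.019 0.566 1.001] [0.386 0.003 1.083]
{'clock': 0.1, 'joints': array([ 7.38123592e+01,  5.25788026e+00,  7.05715727e+01,  1.22547177e-04,
        1.04263933e+02, -3.24840578e+00]), 'joint_vel': array([ 0.05166297, -0.17182874, -0.12218788,  0.04558946, -0.05209547,
       -0.01763938]), 'joint_torque': array([ 3.12457902e-03, -4.47851086e+01, -4.07574213e+01,  7.02047884e-02,
        2.83012079e-02, -1.36597068e-04]), 'tcp_pos': array([0.13436693, 0.58482612, 0.40366282]), 'orientation': array([-1.79906771e+02, -5.41033956e-03,  1.67060791e+02]), 'contact_force': array([0.43138078, 0.57378146, 1.01602702]), 'torque': array([-0.03569866, -0.00486429, -0.0072923 ]), 'gripper_force': 0.0, 'opening': 0.08804381371710744}
```

View pics/scene0.png

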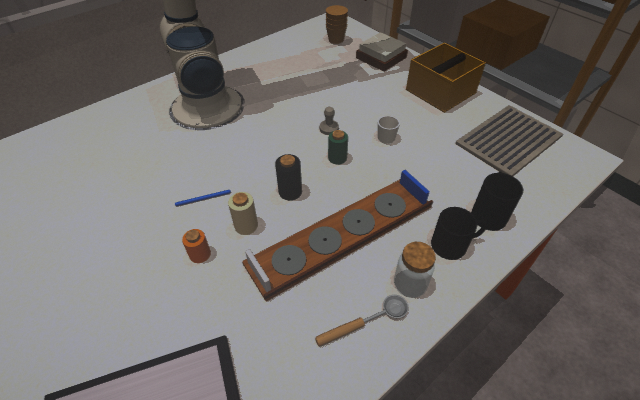

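View pics/top0.png

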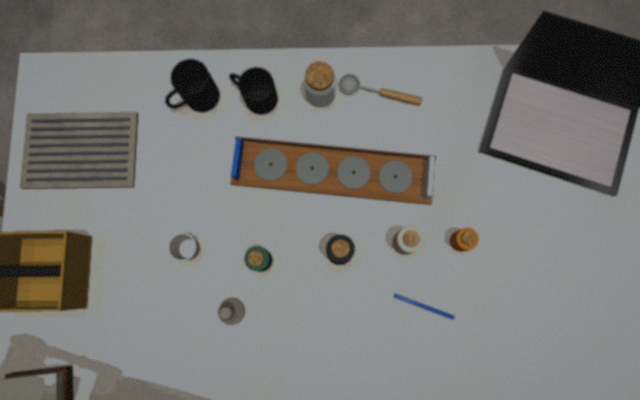

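The scene view shows the blue stop at the far end of the board (415,187) and the white stop at (258,270). In the top view, blue is at (237,158) on the left, which is +y. So a=black, b=cream, c=green, d=orange. The corks in the top view are at about (256,259) green, (340,249) black, (409,238) cream and (467,239) orange. The cup is at (186,246).

```bash
cat > h.py <<'E'
import numpy as np,cv2
H=dict(orange=.075,green=.088,cream=.101,black=.114)
def ray(s,uv,z):
    R=np.array(s["R"]);t=np.array(s["t"]);c=-R.T@t
    d=R.T@np.array([(uv[0]-s["cx"])/s["fx"],(uv[1]-s["cy"])/s["fy"],1.])
    return (c+d*(z-c[2])/d[2])[:2]
def corks(s,guess,z0=0,win=16):
    f=s["frame"];hsv=cv2.cvtColor(f,cv2.COLOR_RGB2HSV);out={}
    m=cv2.inRange(hsv,(8,90,70),(20,190,255))
    for k,(u,v) in guess.items():
        w=np.zeros_like(m);cv2.circle(w,(int(u),int(v)),win,255,-1);q=cv2.morphologyEx(m&w,cv2.MORPH_CLOSE,np.ones((3,3),np.uint8))
        cs,_=cv2.findContours(q,cv2.RETR_EXTERNAL,cv2.CHAIN_APPROX_NONE);c=max(cs,key=cv2.contourArea)
        (x,y),rad=cv2.minEnclosingCircle(c);M=cv2.moments(c);p=(M["m10"]/M["m00"],M["m01"]/M["m00"])
        out[k]=(p,rad,cv2.contourArea(c),ray(s,p,z0+H[k]-.003))
    return out
def dots(s,guess,win=6):
    g=cv2.cvtColor(s["frame"],cv2.COLOR_RGB2GRAY).astype(float);out=[]
    for u,v in guess:
        p=g[v-win:v+win+1,u-win:u+win+1];w=np.clip(np.median(p)-15-p,0,None);yy,xx=np.mgrid[v-win:v+win+1,u-win:u+win+1]
        out.append(ray(s,((w*xx).sum()/w.sum(),(w*yy).sum()/w.sum()),.016))
    return np.array(out)
E
python3 - <<'E'
from h import *
np.set_printoptions(precision=4,suppress=True)
t=dict(np.load("top0.npz"));s=dict(np.load("scene0.npz"))
print(*corks(t,dict(green=(256,259),black=(340,249),cream=(409,238),orange=(467,239))).items(),sep="\n")
print(*corks(s,dict(green=(339,134),black=(288,160),cream=(241,200),orange=(194,236))).items(),sep="\n")
for q,g in((t,[(270,164),(312,168),(353,172),(396,177)]),(s,[(390,205),(358,222),(324,240),(288,260)])):
    d=dots(q,g);print(d,np.linalg.norm(np.diff(d,axis=0),axis=1))
im=cv2.resize(t["frame"][215:285,220:500,::-1],None,fx=2.8,fy=2.8,interpolation=cv2.INTER_CUBIC);cv2.imwrite("pics/c0.png",im)
E
```

```text
('green', ((255.3904109589041, 258.041095890411), 7.3352227210998535, 146.0, array([0.44  , 0.1557])))
('black', ((340.03, 248.082), 9.434081077575684, 250.0, array([ 0.4561, -0.0184])))
('cream', ((410.8036677454153, 238.19309600862996), 7.458317279815674, 154.5, array([ 0.4751, -0.1635])))
('orange', ((465.7936311000827, 239.11993382961123), 13.437488555908203, 403.0, array([ 0.4738, -0.2827])))
('green', ((337.94262295081967, 133.65573770491804), 5.385264873504639, 61.0, array([0.4428, 0.1544])))
('black', ((287.0373831775701, 159.5638629283489), 7.280210018157959, 107.0, array([ 0.4581, -0.0194])))
('cream', ((239.39898989898987, 198.52777777777777), 7.649876117706299, 132.0, array([ 0.4781, -0.166 ])))
('orange', ((194.8973647711512, 240.3106796116505), 12.882766723632812, 360.5, array([ 0.4948, -0.291 ])))
[[ 0.6571  0.1347]
 [ 0.6459  0.0402]
 [ 0.6349 -0.0538]
 [ 0.6236 -0.148 ]] [0.0952 0.0946 0.0949]
[[ 0.6593  0.1332]
 [ 0.6481  0.0387]
 [ 0.6372 -0.055 ]
 [ 0.6261 -0.1493]] [0.0952 0.0943 0.095 ]
```

View pics/c0.png

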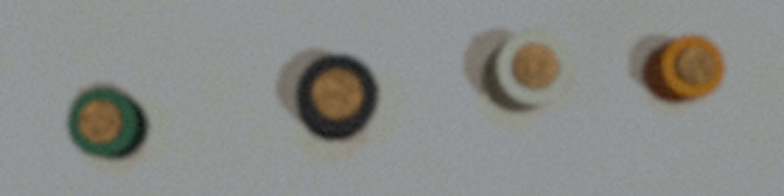

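```bash
cat >> h.py <<'E'
from station import r
C=np.array([1.2e-3,-.7e-3])   # mean of the two cameras
YAW=83.2; O=[180,0,YAW]
G=dict(orange=.045,green=.050,cream=.056,black=.062)
def say(m):
    s=r.sense();print(m,round(s["clock"],2),np.round(s["tcp_pos"],4),"open",round(s["opening"],4),"F",np.round(s["contact_force"],1));return s
def pp(k,src,dst,hi=.29,first=False):
    g=G[k]; z=lambda h:h+.163
    up=lambda p,h:[p[0],p[1],z(h)]
    r.reach(up(src,g+.14),O); r.servo_line(up(src,g),speed=.15); say(k+" at")
    r.grab(25); say("grab"); 
    r.servo_line(up(src,g+.16),speed=.2); s=say("lifted")
    if s["opening"]<.035: raise SystemExit("missed")
    r.reach(up(dst,g+.16),O); r.servo_line(up(dst,g+.016+.004),speed=.15)
    f0=say("low")["contact_force"][2]
    for d in np.arange(.003,-.0041,-.001):
        r.servo_line(up(dst,g+.016+d),speed=.02)
        if r.sense()["contact_force"][2]-f0>2.0: break
    say("down %.4f"%d); r.let_go(); r.servo_line(up(dst,g+.15),speed=.2); say("off")
E
python3 - <<'E'
from h import *
t=dict(np.load("top0.npz"))
src=ray(t,(468.2,238.6),.075)+C; d=dots(t,[(396,177)])[0]+C; print(src,d)
pp("orange",src,d)
r.reach([.5,.30,.40],O)
for n in("scene","top"):
    s=r.snapshot(n);cv2.imwrite(f"pics/{n}1.png",s["frame"][:,:,::-1]);np.savez(f"{n}1.npz",**s)
say("end")
E
```

```text
[ 0.47578674 -0.28765902] [ 0.62476736 -0.14872735]
orange at 4.46 [ 0.4761 -0.2879  0.2092] open 0.0876 F [-0.3  0.3  0.1]
grab 5.16 [ 0.4758 -0.2877  0.2081] open 0.048 F [ 0.4 -1.   0.5]
lifted 6.11 [ 0.4757 -0.2876  0.3662] open 0.0475 F [ 0.3 -0.1 -1.8]
low 8.02 [ 0.6251 -0.149   0.2295] open 0.0479 F [ 0.4 -0.2 -1.2]
down -0.0010 9.27 [ 0.6248 -0.1487  0.2241] open 0.0477 F [-2.6  0.3  5.4]
off 10.88 [ 0.6247 -0.1487  0.3564] open 0.0876 F [ 0.   0.1 -0.8]
end 12.68 [0.5007 0.2991 0.3997] open 0.0878 F [-0.  -0.1  0.2]
```

View pics/scene1.png

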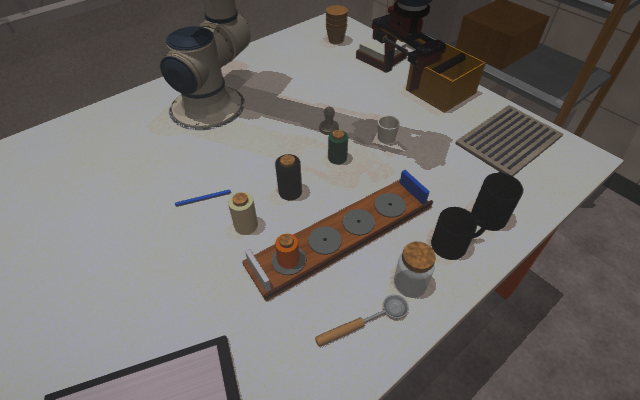

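View pics/top1.png

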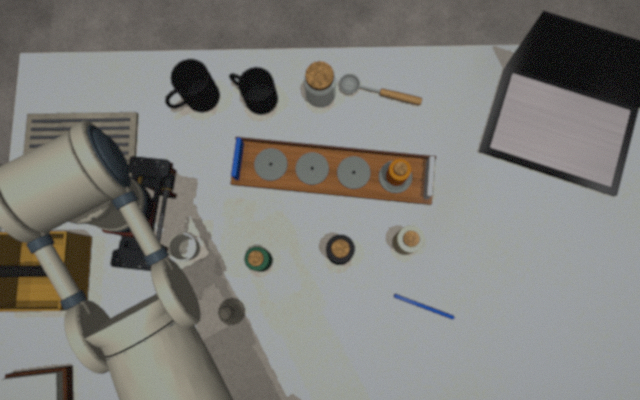

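Orange now stands on the coaster by the white stop (scene view 288,255; top view 400,170). Next are the other three.

```bash
python3 - <<'E'
from h import *
t=dict(np.load("top0.npz"))
cc=corks(t,dict(green=(256,259),black=(340,249),cream=(410,238)))
d=dots(t,[(270,164),(312,168),(353,172)])+C
for k,p in zip(("green","cream","black"),(d[2],d[1],d[0])):
    pp(k,cc[k][3]+C,p)
r.reach([.40,.0,.42],O); r.move_joints([75,5,70,0,104,0])
for n in("scene","top"):
    s=r.snapshot(n);cv2.imwrite(f"pics/{n}2.png",s["frame"][:,:,::-1]);np.savez(f"{n}2.npz",**s)
say("end")
s=dict(np.load("top2.npz"));cv2.imwrite("pics/c2.png",cv2.resize(s["frame"][125:215,220:450,::-1],None,fx=3.4,fy=3.4,interpolation=cv2.INTER_CUBIC))
E
```

```text
green at 14.46 [0.4416 0.1553 0.2141] open 0.0879 F [ 1.  -0.4 -0.3]
grab 15.11 [0.4412 0.155  0.2131] open 0.0519 F [-0.7 -0.3  0.9]
lifted 16.06 [0.4411 0.155  0.3714] open 0.0517 F [-0.6  0.7 -1.3]
low 18.24 [ 0.6364 -0.0544  0.2346] open 0.0519 F [-0.3  0.2 -0.2]
down -0.0010 19.49 [ 0.6361 -0.0545  0.2292] open 0.0518 F [-2.2  0.3  4.9]
off 21.05 [ 0.636  -0.0545  0.3614] open 0.0878 F [0.3 0.2 0.1]
cream at 22.93 [ 0.4767 -0.1643  0.2201] open 0.088 F [ 0.4 -0.5  0.5]
grab 23.53 [ 0.4762 -0.1643  0.2192] open 0.0558 F [-1.4  1.2  2.2]
lifted 24.48 [ 0.4762 -0.1642  0.3772] open 0.0555 F [ 0.2 -0.2 -3.4]
low 26.6 [0.6474 0.0394 0.2406] open 0.0561 F [ 0.6  0.7 -1.7]
down -0.0010 27.85 [0.6471 0.0395 0.2352] open 0.0557 F [-2.2  0.2  5.2]
off 29.35 [0.647  0.0395 0.3674] open 0.0877 F [-0.7  0.1  0.3]
black at 31.24 [ 0.4577 -0.0191  0.226 ] open 0.0876 F [-0.2  0.7 -0.2]
grab 31.8 [ 0.4573 -0.0191  0.2253] open 0.0591 F [-0.2 -0.1  2.3]
lifted 32.75 [ 0.4572 -0.0191  0.3833] open 0.0589 F [-0.4 -0.4 -2.3]
low 34.83 [0.6586 0.1339 0.2468] open 0.0587 F [-1.3 -0.3 -1.1]
down -0.0010 36.08 [0.6583 0.134  0.2413] open 0.059 F [-2.8 -0.4  4.8]
off 37.53 [0.6583 0.134  0.3733] open 0.088 F [-0.6 -0.8 -0.8]
end 41.09 [0.1234 0.5879 0.4123] open 0.0879 F [ 0.3 -0.5  0.3]
```

View pics/scene2.png

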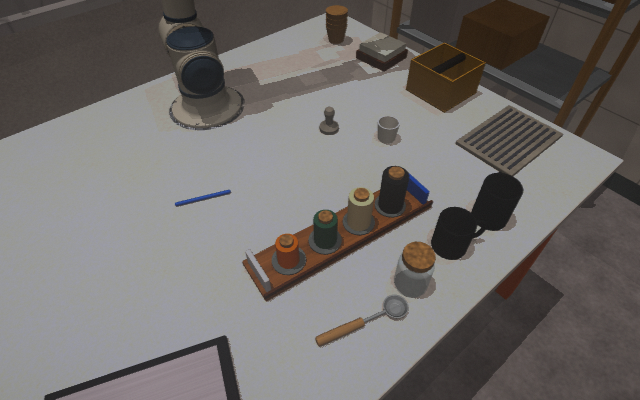

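View pics/c2.png

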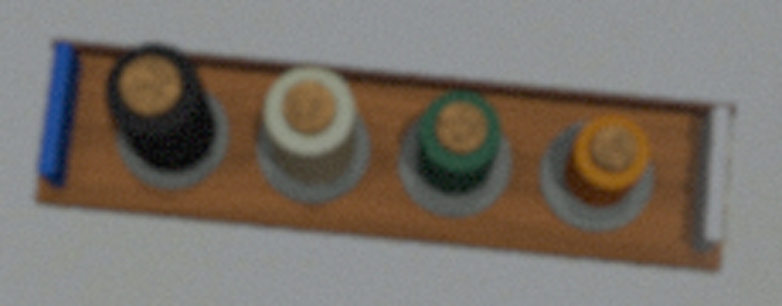

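All four stand upright in the right order, black (395,190) by the blue stop to orange (287,252) by the white one, and the cup is unmoved at (388,130). I'll check the centring numerically using the cork centres in the crop: (151,84), (308,105), (461,125) and (613,147).

```bash
python3 - <<'E'
from h import *
t=dict(np.load("top0.npz"));d=dots(t,[(270,164),(312,168),(353,172),(396,177)])
e=[]
for k,p,q in zip(("black","cream","green","orange"),[(151,84),(308,105),(461,125),(613,147)],d):
    e.append(ray(t,(p[0]/3.4+220-.35,p[1]/3.4+125-.35),.016+H[k])-q)
print((np.array(e)*1000).round(1))
E
```

```text
[[ 1.3 -1.1]
 [ 1.5 -0.5]
 [ 1.8  0. ]
 [ 0.9 -0.4]]
```

All are within about 2 mm of centre.

```bash
python3 -c "
from station import r
print(r.hand_in())"
```

```text
the job is handed in; nothing more can be done
None
```

The job is handed in: black, cream, green and orange stand upright in height order from the blue end stop to the white one, each within about 2 mm of its coaster's centre, with the cup left in place and about 41 s used.

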